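# Swing the stand camera over the dish and release it

### The job

Push the imaging stand's swing arm round with a fingertip until the camera at its end looks straight down on the middle of the petri dish, and leave the arm there. Then press the camera's release button fully down with a fingertip and let it come up again, with the arm still in place; do not press the button before the camera is over the dish. Nothing is to be gripped or lifted: leave the dish, the beaker, the bottle, the marker and the tube where they are.

Things in the scene. Friction and masses are not known exactly. Their poses are not given: they have to be found in the camera images.
- stand: Imaging stand, fixed to the worktop: white board 255 x 370 mm, top 10 mm above the worktop, with a steel post. Origin: on the post's axis at worktop level. The board runs from 200 mm on the -x side of the post to 55 mm on the +x side and 185 mm to either y side. On it three grey disc marks, 72 mm across, 160 mm from the post's axis; dish, beaker and bottle stand on these in any order.
- pivot (a point): Point on the vertical axis of the stand's post, at mid-height of the swing arm, 139 mm above the worktop; axes as the stand's. The hub round it is 34 mm across and ends 163 mm above the worktop.
- swing_arm (a joint): Angle of the swing arm about the post (rad, stops at -1.45 and 1.45); 0 along the stand's -x axis, growing anticlockwise from above. It turns both ways against friction of 0.15 N m and stays where it is left. The arm is a level aluminium bar 14 mm wide, underside 130 mm and top 148 mm above the worktop, bare on both sides from 17 to 137 mm from the axis.
- lens (a point): Centre of the camera's lens face, at the end of the swing arm, 160 mm from the post axis, 114 mm above the worktop, looking straight down. The camera hangs under a black square head 46 x 46 mm, whose faces lie 130 and 144 mm above the worktop.
- dish: Loose covered petri dish, clear, round, 62 mm across and 14 mm tall, standing on one of the board's marks. Origin: centre of its underside.
- beaker: Loose beaker, 59 mm across, 72 mm tall, on another mark. Origin: centre of its underside. To be left alone.
- small_bottle: Loose small capped bottle, 36 mm across, 75 mm tall, on another mark. Origin: centre of its underside. To be left alone.
- release (a joint): Travel of the camera's release button: 0 up, 0.006 m fully down; it is sprung, needs 4 N when fully down, and comes up by itself.
- release_top (a point): Centre of the top of the release button's round black cap (28 mm across), which faces up from a small grey housing fixed to the worktop on the robot's right. It moves down with the button. A tall imaging cabinet stands beyond it, its front about 0.58 m ahead of the robot: stay in front of that.
- marker: Loose marker pen, 12 x 138 x 14 mm, lying on the worktop beyond the button. Origin: centre of its underside, long axis y. To be left alone.
- tube: Loose 15 ml conical tube, 22 x 113 x 23 mm, lying on the worktop near the worktop's front edge. Origin: centre of its underside, long axis y. To be left alone.

How it is judged:
On the way, in this order (a step that is already met when the one before it is completed fails the run):
1. the camera's lens stands over the middle of the dish, the arm at rest (horizontal distance between lens and dish below 0.015 m and velocity of joint swing_arm between -0.05 and 0.05 rad/s), for 0.3 s.
2. the release button is fully down, the lens over the dish (value of joint release above 0.005 m and horizontal distance between lens and dish below 0.015 m), for 0.05 s.
At the end, for the whole second after the job is handed in: The lens is within 15 mm (seen from above) of the dish's centre with the arm at rest, the release button is up again after having been fully down, the dish is within 15 mm and beaker and bottle within 20 mm of where they stood, upright, and marker and tube within 30 mm of where they lay (all of step 1 and value of joint release below 0.001 m and distance of dish from where it was at the start of the episode below 0.015 m and distance of each of beaker, small_bottle from where it was at the start of the episode below 0.02 m and distance of each of marker, tube from where it was at the start of the episode below 0.03 m and angle between each of beaker, small_bottle's own z axis and vertical below 0.2 rad); the robot touches nothing.
It fails at once if the release button is pressed while the lens is not over the dish (value of joint release above 0.003 m and horizontal distance between lens and dish above 0.018 m).
It fails at once if the dish is shifted or lifted (distance of dish from where it was at the start of the episode above 0.015 m).
It fails at once if the beaker or the bottle is shifted, lifted or knocked over (distance of any of beaker, small_bottle from where it was at the start of the episode above 0.02 m or angle between any of beaker, small_bottle's own z axis and vertical above 0.5 rad).
It fails at once if the marker or the tube is shifted or lifted (distance of any of marker, tube from where it was at the start of the episode above 0.03 m).
It also fails if it takes over 61 s, if anything falls off the work surface, if the arm or the gripper's body presses on something with over 40 N, if the wrist force passes 120 N, or if a joint passes its speed limit or range.

### The arm

A 7-joint arm with a two-finger parallel gripper is mounted at the origin on a cart in front of the work surface, level with it; the furniture and walls round the work are solid. World frame = base frame: x ahead of the robot, y to its left, z up, the work surface at z = 0. Lengths are in m, angles in rad, forces in N, time in s.
With the tool pointing down it reaches from about 0.4 to 0.85 m from the base axis. Payload 10.4 kg.
Tool frame: the origin (TCP) lies between the finger pads; the fingertips stand 14 mm ahead of it and the grasp point (between the pads) lies 5 mm behind it (r.finger_overhang is the z of the fingertips in the tool frame, in m); z points along the fingers, y is the line along which they close (so a half turn about z gives the same grasp; the last joint's range is limited). The gripper opens to 87 mm and grips with 3 to 60 N. Pads are 19 mm wide; open, the fingers measure 117 mm over their backs; the gripper's body (75 mm by 190 mm) begins 51 mm behind the grasp point.
Start: joints at [-1.316, 0.332, -0.065, 1.46, 0.022, 1.35, -0.088], TCP at [0.171, 0.601, 0.237] pointing down, gripper open.
Joint ranges: [-2.6, 2.6], [-0.5, 2.12], [-1.47, 1.34], [0.16, 2.42], [-1.27, 4.41], [0.06, 2.06], [-2.6, 2.6]. Speed limits (rad/s): [2.22, 2.22, 2.79, 2.79, 3.14, 3.14, 3.14].

### API

Orientations are given as a unit quaternion [x, y, z, w].
In Python, from bench import r, optics gives the robot as it stands.
- The arm moves only by the shell command python3 -m pendant 'ROWS' [FORCE]. ROWS is JSON, a list of rows, each a list of 7 numbers: the closure, from -1 (fully open) to 1 (shut), then the shift along the tool's x, y, z scaled (see below), then the turn, a rotation vector about the tool's x, y, z scaled (see below). In form: [[grip, x, y, z, rx, ry, rz], ...]. A call has 1 to 8 rows; each row is the pose to reach, as a shift and turn from the pose commanded when the call began, along the tool's axes at that moment; what a row does not reach only later rows make up. The controller multiplies each number of a shift by 0.3 m and each number of a turn by 120 degrees. A row lasts 1/8 s, in which the tool goes at most 62.5 mm and 10.7 degrees, less where a joint would pass 70% of its speed; a pose out of reach is approached as far as the arm can. A call with a number of a shift or a turn outside -1 to 1 is refused whole. A call with a gripper value outside its range is refused whole. The fingers move at their own pace and stop on an object; FORCE is the grip in N (left out, the last holds). Time passes only in rows, so rows that repeat a pose let the fingers close. It gives the time, the measured TCP pose, the force, the opening and the grip force at its end, in the units of the state.
- r.read_state(): the state, without advancing time (a new reading comes with each control period).
- optics.camera(name): name is "side" or "top"; returns a dict with "pixels" (384x512x3 uint8, red, green, blue), "vfov" (degrees; the focal length in pixels is half the picture's height over the tangent of half this angle, whatever the lens; pixels are square), "cx", "cy" (the principal point, pixels), "rvec" (rotation vector, rad) and "tvec" (3), from world to camera coordinates, as OpenCV has them. Camera axes: x right, y down, z forward; pixel columns grow to the right and rows downward; lengths in m; the calibration is good to about 2 mm. A picture is of the moment at which its call begins. There is no depth.
- r.close_job(): hands the job in; it is judged then, once.
The state is a dict: "time": time; "joint_positions": joint angles; "joint_vel": joint speeds; "joint_torque": joint torques, N m; "ee_pos": TCP position; "eef_rot": TCP orientation; "ft_force": force on the tool from outside, world axes, zero at the start; "torque": the same for the moment, N m; "width": finger opening in m; "grip_force": force on a finger pad.
Only numpy, scipy, OpenCV 4.12 (cv2) and the standard library are available. Lean on these libraries where they do the work, as an engineer would, in place of code of your own. Each camera call takes 0.05 s, during which the arm holds its last target. There are 200 camera calls.

## Working session

There is one attempt and no reset: what is moved stays moved. The work goes in short steps, Python scripts to look and compute and a shell command to move; the robot and the scene stay as the last step left them, time stands still between calls to the robot, and variables do not carry over. Pictures are saved under pics/ and viewed, at most 10 in all, crops included, and the job is handed in when it is done.

```bash
mkdir -p pics; python3 - <<'E'
from bench import r, optics
import cv2,pickle
s=r.read_state(); print(s['time'],s['ee_pos'],s['eef_rot'],s['width'],r.finger_overhang)
for n in('top','side'):
    c=optics.camera(n); pickle.dump(c,open(n+'0.pkl','wb')); print(n,c['vfov'],c['cx'],c['cy'],c['rvec'],c['tvec'])
    cv2.imwrite(f'pics/{n}0.png',cv2.resize(c['pixels'][:,:,::-1],(800,600),interpolation=cv2.INTER_CUBIC))
E
```

```text
0.0 [0.17130728 0.60068401 0.23576204] [ 1.38427780e-01  9.90372273e-01 -7.12498513e-04 -5.51962034e-05] 0.08674285255852 0.014
top 47.28769985427269 257.92626382455177 189.90670279221996 [ 2.14888599 -2.16462079  0.08763222] [0.02257212 0.52743807 1.22858443]
side 55.50011802598981 257.8052051937038 192.0376490660739 [ 1.96260518 -0.55556777  0.37198727] [-0.42162526  0.21392392  0.81999758]
```

View pics/top0.png

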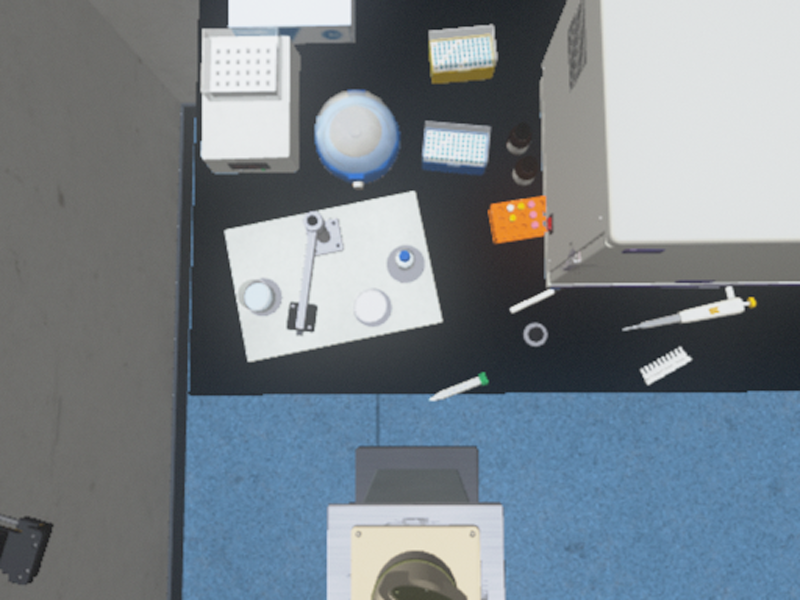

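View pics/side0.png

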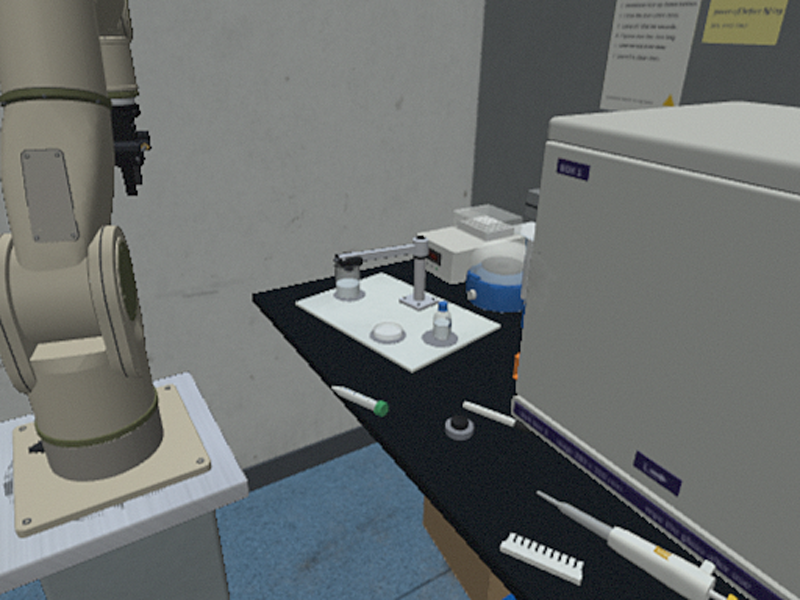

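The top view shows the dish at (372,307), beaker (258,296), bottle (404,258), hub (313,220), camera head (302,317) and button (536,335). I'll enlarge the stand and the button.

```bash
python3 - <<'E'
import cv2,pickle
t=pickle.load(open('top0.pkl','rb'))['pixels'][:,:,::-1]; s=pickle.load(open('side0.pkl','rb'))['pixels'][:,:,::-1]
cv2.imwrite('pics/t1.png',cv2.resize(t[115:240,135:295],(800,625),interpolation=cv2.INTER_CUBIC)[:600])
a=cv2.resize(t[195:235,320:370],(400,320),interpolation=cv2.INTER_CUBIC)
b=cv2.resize(s[255:295,270:320],(400,320),interpolation=cv2.INTER_CUBIC)
cv2.imwrite('pics/b1.png',cv2.hconcat([a,b]))
E
```

```text
(no output)
```

View pics/t1.png

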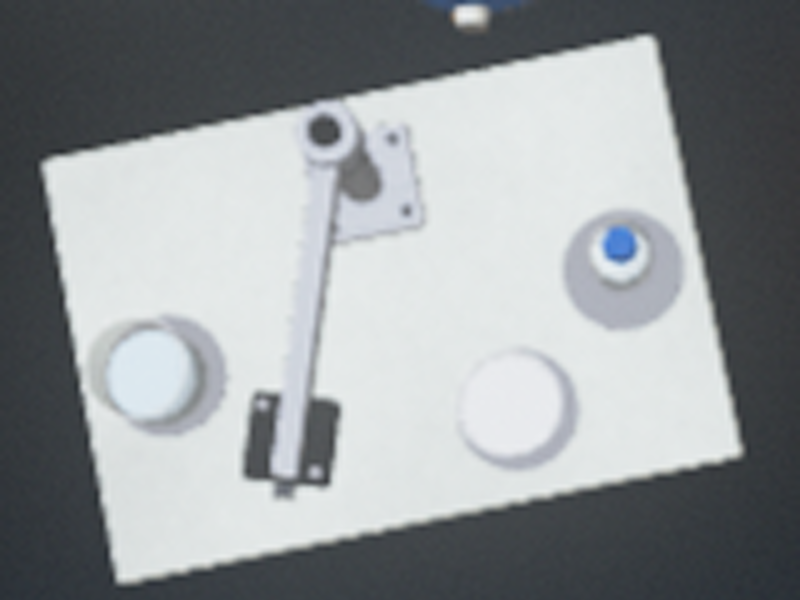

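View pics/b1.png

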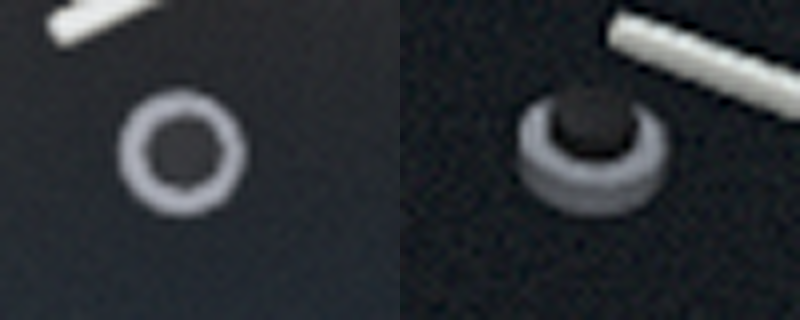

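```bash
cat >geo.py <<'E'
import numpy as np,cv2,pickle
def load(n): return pickle.load(open(n+'.pkl','rb'))
def ray(c,u,v):
    f=192/np.tan(np.radians(c['vfov'])/2); R=cv2.Rodrigues(np.array(c['rvec'],float))[0]
    o=-R.T@np.array(c['tvec']); d=R.T@np.array([(u-c['cx'])/f,(v-c['cy'])/f,1]); return o,d
def at(c,u,v,z): o,d=ray(c,u,v); return o+d*(z-o[2])/d[2]
def crop(u,v,x0,y0,s): return x0+(u+.5)/s-.5, y0+(v+.5)/s-.5
E
python3 - <<'E'
from geo import *
t=load('top0');s=load('side0');np.set_printoptions(precision=4,suppress=True)
P=lambda u,v,z:at(t,*crop(u,v,135,115,5),z)[:2]
A,B,C,D=[P(*p,.010) for p in((42,160),(655,36),(742,457),(117,583))]
print('corners',A,B,C,D,[np.linalg.norm(x) for x in(B-A,C-B,D-C,A-D)])
# stand -x side is near robot: A,B are +x side (+55), C,D -x side(-200); A,D on +y side
X=((A+B)-(C+D));X/=np.linalg.norm(X);Y=(A+D)-(B+C);Y/=np.linalg.norm(Y)
yaw=np.arctan2(X[1]-Y[0],X[0]+Y[1]);ex=np.array([np.cos(yaw),np.sin(yaw)])
post=(A+B+C+D)/4+ex*.0725
print('yaw',yaw,'post',post,'hub',P(323,131,.163))
d=P(511,405,.024);m=P(519,409,.010);h=P(292,438,.144)
b=P(623,269,.010);k=P(165,375,.010)
for n,p in(('dish',d),('mark',m),('head',h),('bottle',b),('beaker',P(152,373,.08)),('bkmark',k)):
    for pp in(post,):
        v=p-pp;a=np.arctan2(v[1],v[0])-yaw-np.pi;a=(a+np.pi)%(2*np.pi)-np.pi
        print(n,p,np.linalg.norm(v),'angle',a)
for z in(.02,.03,.04):print(z,at(t,*crop(183,147,320,195,8),z),at(s,*crop(195,105,270,255,8),z),'housing',at(t,*crop(182,152,320,195,8),z))
T=np.linspace(0,1)
E
```

```text
corners [0.661 0.358] [ 0.7314 -0.0048] [ 0.4821 -0.0531] [0.4118 0.309 ] [np.float64(0.36951692470722863), np.float64(0.2540122755035817), np.float64(0.3688213669947415), np.float64(0.2539500282114381)]
yaw 0.19224405665047536 post [0.6427 0.1661] hub [0.6428 0.1672]
dish [0.5121 0.0796] 0.1567285186906808 angle 0.39253936523573785
mark [0.511 0.076] 0.15966384889051596 angle 0.4078675845112816
head [0.4847 0.1851] 0.15916911432766273 angle -0.31163507443221317
bottle [0.5926 0.015 ] 0.1592195104779881 angle 1.0579889438380743
beaker [0.5263 0.274 ] 0.1587535318931602 angle -0.9392506476982327
bkmark [0.5326 0.283 ] 0.1605495858321301 angle -1.0070515988370046
0.02 [ 0.4603 -0.222   0.02  ] [ 0.4587 -0.2231  0.02  ] housing [ 0.4585 -0.2215  0.02  ]
0.03 [ 0.4598 -0.2203  0.03  ] [ 0.4502 -0.2332  0.03  ] housing [ 0.458  -0.2199  0.03  ]
0.04 [ 0.4592 -0.2186  0.04  ] [ 0.4418 -0.2434  0.04  ] housing [ 0.4575 -0.2182  0.04  ]
```

```bash
cat >to.py <<'E'
import sys,numpy as np
from bench import r
from scipy.spatial.transform import Rotation as Ro
s=r.read_state();R=Ro.from_quat(s['eef_rot']);np.set_printoptions(precision=4,suppress=True)
a=[float(x) for x in sys.argv[1:]]
print(s['time'],s['ee_pos'],'xline',np.arctan2(-R.as_matrix()[1,0],-R.as_matrix()[0,0]),'F',s['ft_force'],s['width'],'tilt',R.as_matrix()[2,2])
for i in range(0,len(a),3): print('row',R.inv().apply(np.array(a[i:i+3])-s['ee_pos'])/.3)
E
python3 -m pendant '[[1,-0.38,-0.2,0,0,0,-0.14],[1,-0.77,-0.41,0,0,0,-0.275],[1,-0.77,-0.41,0,0,0,-0.275],[1,-0.77,-0.41,0,0,0,-0.275],[1,-0.77,-0.41,0,0,0,-0.275],[1,-0.77,-0.41,0,0,0,-0.275],[1,-0.77,-0.41,0,0,0,-0.275]]' 10
python3 to.py .545 .239 .237 .545 .239 .139
```

```text
time: 0.98
ee_pos: [0.3581, 0.4209, 0.2364]
eef_rot: [-0.15, 0.989, 0.0, -0.0]
ft_force: [0.0, -0.3, 0.8]
width: 0.025
grip_force: 0.0
0.975 [0.3581 0.4209 0.2364] xline 0.30054627273003315 F [ 0.0337 -0.3071  0.7526] 0.024988749551967646 tilt -0.999999585273147
row [-0.4155 -0.7637 -0.0029]
row [-0.4157 -0.7639  0.3238]
```

```bash
python3 -m pendant '[[1,-0.415,-0.765,0,0,0,0],[1,-0.415,-0.765,0,0,0,0],[1,-0.415,-0.765,0,0,0,0],[1,-0.415,-0.765,0,0,0,0],[1,-0.415,-0.765,0,0,0,0],[1,-0.415,-0.765,0.16,0,0,0],[1,-0.415,-0.765,0.325,0,0,0],[1,-0.415,-0.765,0.325,0,0,0]]' 10
python3 to.py .545 .239 .139
python3 - <<'E'
from bench import optics
import cv2,pickle
c=optics.camera('top');pickle.dump(c,open('top1.pkl','wb'))
d=optics.camera('side')
a=cv2.resize(c['pixels'][100:260,130:300,::-1],(510,480),interpolation=cv2.INTER_CUBIC);b=cv2.resize(d['pixels'][100:260,190:290,::-1],(290,480),interpolation=cv2.INTER_CUBIC)
cv2.imwrite('pics/p1.png',cv2.hconcat([a,b]))
E
```

```text
time: 1.98
ee_pos: [0.5429, 0.238, 0.1355]
eef_rot: [-0.15, 0.989, -0.001, -0.004]
ft_force: [-0.1, -0.7, 0.6]
width: 0.0005
grip_force: 0.0
1.975 [0.5429 0.238  0.1355] xline 0.30132568739649956 F [-0.1335 -0.6702  0.6044] 0.0005229370383715373 tilt -0.9999727259732522
row [-0.0077  0.001  -0.0116]
```

View pics/p1.png

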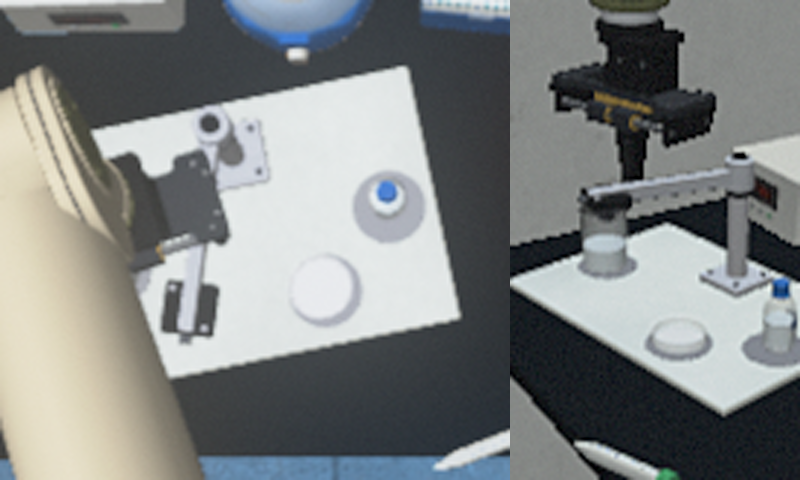

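The fingertip stands beside the bar at mid-height, on the beaker side, with the dish on the other side. I'll push in -y.

```bash
python3 -m pendant '[[1,0.012,-0.035,0,0,0,0],[1,0.023,-0.07,0,0,0,0],[1,0.035,-0.105,0,0,0,0],[1,0.047,-0.14,0,0,0,0],[1,0.058,-0.175,0,0,0,0],[1,0.07,-0.21,0,0,0,0],[1,0.082,-0.245,0,0,0,0],[1,0.087,-0.265,0,0,0,0]]'
python3 to.py .542 .128 .139
python3 - <<'E'
from bench import optics
import cv2,pickle
c=optics.camera('top');pickle.dump(c,open('top2.pkl','wb'))
cv2.imwrite('pics/p2.png',cv2.resize(c['pixels'][115:235,135:295,::-1],(800,600),interpolation=cv2.INTER_CUBIC))
E
```

```text
time: 3.08
ee_pos: [0.5449, 0.152, 0.1391]
eef_rot: [-0.148, 0.989, -0.0, 0.0]
ft_force: [0.1, 1.9, -0.2]
width: 0.0002
grip_force: 0.9
3.075 [0.5449 0.152  0.1391] xline 0.2973857857356373 F [ 0.1487  1.9318 -0.2099] 0.0002224418511666853 tilt -0.9999998955605621
row [ 0.0326 -0.0738  0.0005]
```

View pics/p2.png

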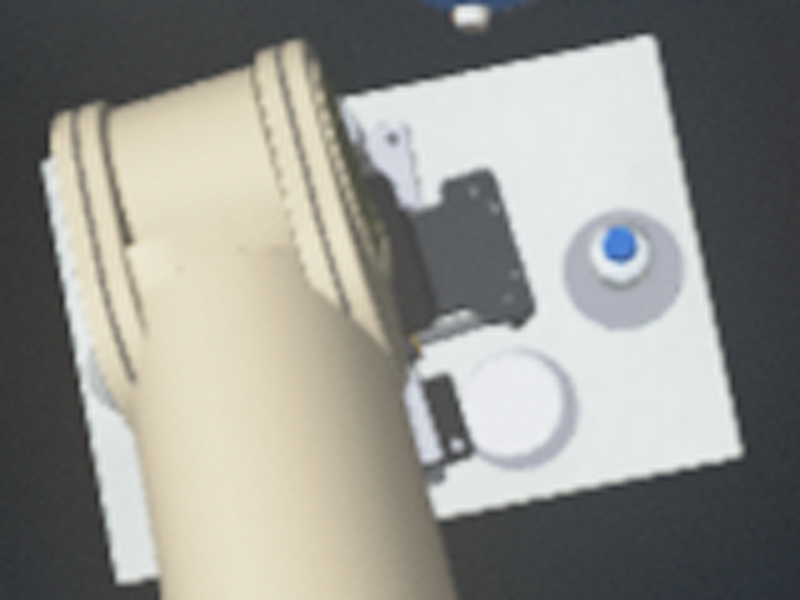

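The head's right edge runs from (449,373) to (470,455), still short of the dish. I'll compute the angle from that.

```bash
python3 - <<'E'
from geo import *
t=load('top2');post=np.array([.6427,.1665]);yaw=.1922
P=lambda u,v,z:at(t,*crop(u,v,135,115,5),z)[:2]
for p,off in(((449,373),(.137,.023)),((470,455),(.183,.023))):
    v=P(*p,.144)-post; a=np.arctan2(v[1],v[0])-np.arctan2(off[1],off[0])-np.pi-yaw
    print(np.linalg.norm(v),np.hypot(*off),(a+np.pi)%(2*np.pi)-np.pi)
# finger offset implied and target tcp
tcp=np.array([.5449,.152])
for al in(.20,.23,.26):
  for tg in(.395,):
    f=lambda a:(-np.array([np.cos(a+yaw),np.sin(a+yaw)]),)
    u=-np.array([np.cos(al+yaw),np.sin(al+yaw)]);n=np.array([-u[1],u[0]])
    d=tcp-post;print(al,'r',d@u,'off',d@n)
E
```

```text
0.1397775067148009 0.13891724155050014 0.1101818004940629
0.1832268056496903 0.18443969204051497 0.09933149194167168
0.2 r 0.09591630913063418 off -0.02398231937817158
0.23 r 0.09515378836283944 off -0.026848585813780978
0.26 r 0.09430563560820619 off -0.029690690334383145
```

```bash
python3 -m pendant '[[1,0.001,-0.017,0,0,0,0],[1,0.003,-0.034,0,0,0,0],[1,0.005,-0.051,0,0,0,0],[1,0.007,-0.068,0,0,0,0],[1,0.008,-0.08,0,0,0,0],[1,0.008,-0.08,0,0,0,0]]'
python3 to.py
python3 - <<'E'
from bench import optics
import cv2,pickle
c=optics.camera('top');pickle.dump(c,open('top3.pkl','wb'))
cv2.imwrite('pics/p3.png',cv2.resize(c['pixels'][165:225,195:275,::-1],(800,600),interpolation=cv2.INTER_CUBIC))
E
```

```text
time: 3.88
ee_pos: [0.5494, 0.1287, 0.139]
eef_rot: [-0.148, 0.989, -0.0, -0.0]
ft_force: [-0.1, 0.2, -0.2]
width: 0.0006
grip_force: 0.1
3.875 [0.5494 0.1287 0.139 ] xline 0.29749660489710184 F [-0.0792  0.2082 -0.1937] 0.0006456953800756628 tilt -0.9999999011736729
```

View pics/p3.png

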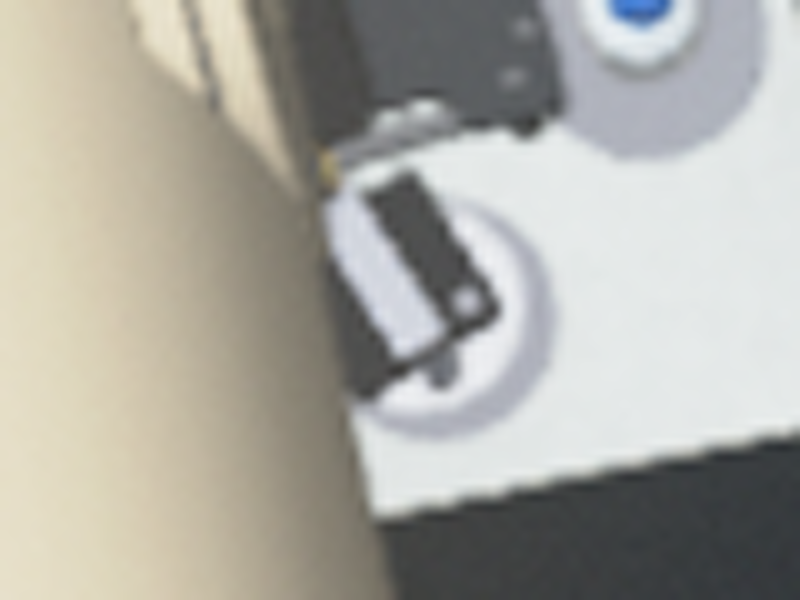

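```bash
python3 - <<'E'
from geo import *
t=load('top3');post=np.array([.6427,.1665]);yaw=.1922
P=lambda u,v,z:at(t,*crop(u,v,195,165,10),z)[:2]
for p,off in(((412,168),(.137,.023)),((498,308),(.183,.023)),((365,402),(.183,-.023))):
    v=P(*p,.144)-post; a=np.arctan2(v[1],v[0])-np.arctan2(off[1],off[0])-np.pi-yaw
    print(np.linalg.norm(v),np.hypot(*off),(a+np.pi)%(2*np.pi)-np.pi)
print(P(388.5,285,.144),'dish .5115 .078')
E
```

```text
0.13963307785644802 0.13891724155050014 0.3679600769609026
0.18216783070948106 0.18443969204051497 0.366603363123593
0.1839485115991651 0.18443969204051497 0.38577269702582484
[0.50773033 0.07989122] dish .5115 .078
```

```bash
python3 -m pendant '[[1,0,-0.005,0,0,0,0],[1,0,-0.01,0,0,0,0],[1,0,-0.01,0,0,0,0],[1,0,-0.01,0,0,0,0],[1,0,0.06,0,0,0,0],[1,0,0.13,0,0,0,0],[1,0,0.13,-0.2,0,0,0],[1,0,0.13,-0.4,0,0,0]]'
python3 to.py .459 -.221 .24 
```

```text
time: 4.92
ee_pos: [0.5374, 0.1663, 0.2602]
eef_rot: [-0.149, 0.989, -0.0, -0.001]
ft_force: [1.4, 0.4, 0.1]
width: 0.0001
grip_force: 0.0
4.925 [0.5374 0.1663 0.2602] xline 0.2982240696791031 F [1.4179 0.4049 0.0681] 5.5187399219314235e-05 tilt -0.9999987558735568
row [ 0.6291 -1.157   0.069 ]
```

```bash
python3 -m pendant '[[1,0.31,-0.58,0,0,0,0],[1,0.31,-0.58,0,0,0,0],[1,0.31,-0.58,0,0,0,0],[1,0.31,-0.58,0,0,0,0],[1,0.31,-0.58,0,0,0,0],[1,0.31,-0.58,0,0,0,0]]'
python3 to.py .459 -.221 .14 
```

```text
time: 5.68
ee_pos: [0.5004, -0.0254, 0.2589]
eef_rot: [-0.15, 0.989, 0.0, -0.0]
ft_force: [0.4, 0.1, -0.5]
width: 0.0004
grip_force: 0.0
5.675 [ 0.5004 -0.0254  0.2589] xline 0.30046932407251453 F [ 0.4183  0.08   -0.5461] 0.00037449155210099504 tilt -0.9999999637478174
row [ 0.3249 -0.5821  0.3962]
```

```bash
python3 -m pendant '[[1,0.325,-0.58,0,0,0,0],[1,0.325,-0.58,0,0,0,0],[1,0.325,-0.58,0,0,0,0],[1,0.325,-0.58,0,0,0,0],[1,0.325,-0.58,0.2,0,0,0],[1,0.325,-0.58,0.4,0,0,0],[1,0.325,-0.58,0.4,0,0,0],[1,0.325,-0.58,0.4,0,0,0]]'
python3 to.py .459 -.221 .05
python3 - <<'E'
from bench import optics
import cv2,pickle
c=optics.camera('top');d=optics.camera('side');pickle.dump(c,open('top4.pkl','wb'));pickle.dump(d,open('side4.pkl','wb'))
a=cv2.resize(c['pixels'][130:230,185:265,::-1],(400,500),interpolation=cv2.INTER_CUBIC);b=cv2.resize(d['pixels'][170:300,240:344,::-1],(400,500),interpolation=cv2.INTER_CUBIC)
cv2.imwrite('pics/p4.png',cv2.hconcat([a,b]))
E
```

```text
time: 6.68
ee_pos: [0.4596, -0.2216, 0.141]
eef_rot: [-0.149, 0.989, -0.0, 0.001]
ft_force: [0.6, 0.4, 0.8]
width: 0.0006
grip_force: 0.0
6.675 [ 0.4596 -0.2216  0.141 ] xline 0.29963249434938954 F [0.5736 0.413  0.8399] 0.0006028181482183846 tilt -0.9999984133256485
row [0.0018 0.0027 0.3034]
```

View pics/p4.png

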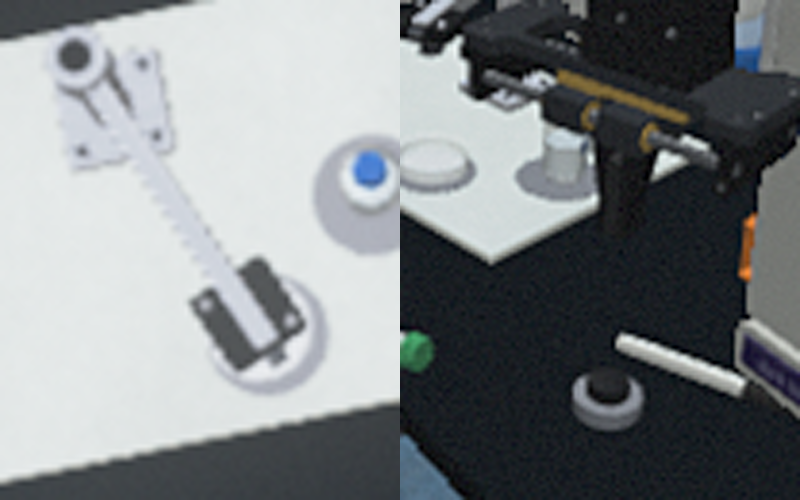

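The head's corners are at (263,257), (306,322), (240,372) and (191,302). The fingertip is above the button and the cabinet is clear.

```bash
python3 - <<'E'
from geo import *
t=load('top4');post=np.array([.6427,.1665]);yaw=.1922
P=lambda u,v,z:at(t,*crop(u,v,185,130,5),z)[:2]
h=P(250,313,.144);v=h-post;a=np.arctan2(v[1],v[0])+np.pi-yaw
print(h,np.linalg.norm(v),a,'lens',post-.16*np.array([np.cos(a+yaw),np.sin(a+yaw)]))
E
python3 -m pendant '[[1,0,0,0.15,0,0,0],[1,0,0,0.26,0,0,0],[1,0,0,0.3,0,0,0],[1,0,0,0.3,0,0,0]]'
python3 to.py
```

```text
[0.50992485 0.07676558] 0.16025450695508509 0.402124732596684 lens [0.51013571 0.0769081 ]
time: 7.28
ee_pos: [0.4587, -0.2221, 0.0499]
eef_rot: [-0.149, 0.989, -0.0, 0.0]
ft_force: [-0.1, 1.2, 0.6]
width: 0.0004
grip_force: 0.0
7.275 [ 0.4587 -0.2221  0.0499] xline 0.2982830100075549 F [-0.0892  1.1983  0.603 ] 0.00035499763982115495 tilt -0.999999679342706
```

The lens is about 2 mm from the dish centre. Now I'll press carefully.

```bash
python3 -m pendant '[[1,0,0,0.01,0,0,0],[1,0,0,0.02,0,0,0],[1,0,0,0.03,0,0,0],[1,0,0,0.03,0,0,0]]'
python3 -m pendant '[[1,0,0,0.01,0,0,0],[1,0,0,0.02,0,0,0],[1,0,0,0.02,0,0,0]]'
```

```text
time: 7.78
ee_pos: [0.458, -0.2219, 0.0399]
eef_rot: [-0.149, 0.989, 0.0, -0.0]
ft_force: [0.2, 0.2, -0.3]
width: 0.0005
grip_force: 0.0
time: 8.15
ee_pos: [0.4582, -0.222, 0.0339]
eef_rot: [-0.149, 0.989, 0.0, 0.0]
ft_force: [0.2, -0.0, 2.1]
width: 0.0003
grip_force: 1.1
```

```bash
python3 -m pendant '[[1,0,0,0.007,0,0,0],[1,0,0,0.007,0,0,0]]'|grep -E 'ee_pos|ft'
python3 -m pendant '[[1,0,0,0.007,0,0,0],[1,0,0,0.007,0,0,0]]'|grep -E 'ee_pos|ft'
python3 -m pendant '[[1,0,0,0.007,0,0,0],[1,0,0,0.007,0,0,0]]'|grep -E 'ee_pos|ft'
```

```text
ee_pos: [0.4582, -0.222, 0.032]
ft_force: [-0.3, -0.4, 3.0]
ee_pos: [0.4583, -0.2221, 0.0303]
ft_force: [-3.0, 1.8, 10.9]
ee_pos: [0.4584, -0.2221, 0.0298]
ft_force: [-11.6, 5.8, 36.4]
```

The button is bottomed: the force jumped to 36 N with no more travel. I'll release and retreat, then check.

```bash
python3 -m pendant '[[1,0,0,-0.02,0,0,0],[1,0,0,-0.1,0,0,0],[1,0,0,-0.25,0,0,0],[1,0,0,-0.4,0,0,0],[1,0,0,-0.4,0,0,0],[1,0,0,-0.4,0,0,0],[1,0,0,-0.4,0,0,0]]'
python3 - <<'E'
from bench import optics
import cv2,pickle
c=optics.camera('top');d=optics.camera('side');o=load=pickle.load(open('top4.pkl','rb'));e=pickle.load(open('side4.pkl','rb'))
print('stand diff',cv2.absdiff(c['pixels'],o['pixels'])[120:240,135:290].mean(),'button diff',cv2.absdiff(d['pixels'],e['pixels'])[258:290,280:312].mean(), cv2.absdiff(d['pixels'],e['pixels'])[330:360,300:340].mean())
E
```

```text
time: 9.78
ee_pos: [0.4573, -0.2217, 0.1464]
eef_rot: [-0.149, 0.989, 0.0, -0.001]
ft_force: [-0.5, 0.6, 0.4]
width: 0.0005
grip_force: 0.0
stand diff 0.8692831541218639 button diff 3.29296875 3.456111111111111
```

The images match the pre-press views: the stand is unchanged and the button is up. I'm handing in.

```bash
python3 -c "
from bench import r
print(r.close_job())"
```

```text
the job is handed in; nothing more can be done
None
```

The job is handed in, with no verdict returned: I pushed the camera to about 2 mm from the dish centre by my image measurement, then pressed the release button to its stop and let it come up; the stand and button looked unchanged in the pictures before and after the press.

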